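Tip the beads off the scoop tray into the big bowl

TASK

At the pottery stall, pick up the wooden scoop tray by its upright handle, carry it with both beads on it, and tip it so that the beads slide off its open end into the large dark bowl (not the small one). Do not touch the beads with the gripper and leave the bowl where it stands; then set the empty tray back down flat on the table and let go.

Things in the scene. Friction and masses are not known exactly. Their poses are not given: they have to be found in the camera images.
- tray_handle (a point): Dark square post, 24x24 mm, handle of a loose wooden scoop tray (0.16 kg, 220x90 mm, floor 6 mm). Point: on the post's axis, 46 mm over the tray's underside, 20 mm under the post's top. x: along the tray to its open end, 190 mm ahead (closed end 30 mm behind); z up. 22 mm high walls on both sides from 40 mm ahead, joined by a cross wall there; none around the post. Grip across either pair of faces
- bowl_in (a point): Large dark stoneware bowl, 170 mm across the rim, 65 mm high, wall 5 mm, 0.5 kg, loose on the table. Point: centre of its inner floor, 6 mm above the table, 59 mm below the rim; z up. A smaller bowl of the same look (104 mm across, 45 mm high) stands near and is not the one
- bead_a_center (a point): Chunky glazed ceramic bead, white with a dark hole in its top, rounded block 26x26x20 mm, 25 g, lying flat on the tray beside the other one at the start. Point: its centre. It slides once the tray is tipped about 18 to 27 degrees and lies still below 15 degrees
- bead_b_center (a point): Chunky glazed ceramic bead, white with a dark hole in its top, rounded block 26x26x20 mm, 25 g, lying flat on the tray beside the other one at the start. Point: its centre. It slides once the tray is tipped about 18 to 27 degrees and lies still below 15 degrees
There are look-alikes about, which are no part of the job. What is shaped like the part that bears bead_a_center but purple is not meant. What is shaped like the part that bears bead_b_center but turquoise is not meant.

How it is judged:
By the outcome, as a careful person would: the job done as asked, in the order asked, and still so for the second after the job is handed in, with the robot touching nothing.
It also fails if it takes over 51 s, if anything falls off the work surface, if the arm or the gripper's body presses on something with over 40 N, if the wrist force passes 120 N, or if a joint passes its speed limit or range.

ROBOT

A 7-joint arm with a two-finger parallel gripper is mounted at the origin on the work surface. World frame = base frame: x ahead of the robot, y to its left, z up, the work surface at z = 0. Lengths are in m, angles in rad, forces in N, time in s.
With the tool pointing down it reaches from about 0.4 to 0.85 m from the base axis. Payload 4.5 kg.
Tool frame: the origin (TCP) lies between the finger pads; the fingertips stand 11 mm ahead of it and the grasp point (between the pads) lies 8 mm behind it (r.nose_length is the distance from the TCP to the fingertips, in m); z points along the fingers, y is the line along which they close (so a half turn about z gives the same grasp; the last joint's range is limited). The gripper opens to 88 mm and grips with 3 to 60 N. Pads are 18 mm wide; open, the fingers measure 123 mm over their backs; the gripper's body (75 mm by 187 mm) begins 45 mm behind the grasp point.
Start: joints at [1.246, 0.689, -0.195, 1.565, 0.157, 0.902, -0.215], TCP at [0.219, -0.585, 0.25] pointing down, gripper open.
Joint ranges: [-3.01, 3.01], [-0.46, 2.08], [-1.47, 1.51], [0.13, 2.56], [-1, 4.14], [0.04, 2.09], [-2.66, 2.66]. Speed limits (rad/s): [2.57, 2.57, 3.14, 3.14, 3.14, 3.14, 3.14].

INTERFACE

Orientations are given as a unit quaternion [x, y, z, w].
In Python, from plant import get_state, snapshot, camera_model, r gives the robot as it stands.
- The arm moves only by the shell command python3 -m inch 'ROWS' [FORCE]. ROWS is text: rows parted by semicolons, each of 7 numbers parted by spaces: the opening, from -1 (shut) to 1 (fully open), then the shift along the tool's x, y, z in m, then the turn, a rotation vector about the tool's x, y, z in rad. A call has 1 to 20 rows; each row shifts and turns the commanded pose from where the row before left it, along the tool's axes as they then stand; what a row does not reach is not made up. A row lasts 1/12 s, in which the tool goes at most 41.7 mm and 7.16 degrees, less where a joint would pass 70% of its speed; a pose out of reach is approached as far as the arm can. A call is refused whole if a number of a shift passes 0.0417 or a number of a turn 0.125, either way. A call with a gripper value outside its range is refused whole. The fingers move at their own pace and stop on an object; FORCE is the grip in N (left out, the last holds). Time passes only in rows, so rows that do not move let the fingers close. It gives the time, the measured TCP pose, the force, the opening and the grip force at its end, in the units of the state.
- get_state(): the state, without advancing time (a new reading comes with each control period).
- snapshot(name): name is "scene" or "side" or "wrist"; returns (picture, depth): 480x640x3 uint8, red, green, blue; 480x640 float32, m along the optical axis (not along the pixel's ray), 0 where there is no reading.
- camera_model(name): a dict with "intrinsics" (3x3 intrinsics, pixels), "view" (4x4, takes a point from world to camera coordinates). Camera axes: x right, y down, z forward; pixel columns grow to the right and rows downward; lengths in m; the calibration is good to about 2 mm. A picture is of the moment at which its call begins: read the wrist's pose just before it. camera_model takes no time and is no camera call; for the wrist camera it gives the pose at the moment of the call.
- r.finish_job(): hands the job in; it is judged then, once.
The state is a dict: "clock": time; "q": joint angles; "qd": joint speeds; "joint_torque": joint torques, N m; "tool_pos": TCP position; "eef_rot": TCP orientation; "contact_force": force on the tool from outside, world axes, zero at the start; "moment": the same for the moment, N m; "opening": opening from 0.0 (shut) to 1.0 (fully open); "finger_force": force on a finger pad.
Only numpy, scipy, OpenCV 4.12 (cv2) and the standard library are available. Lean on these libraries where they do the work, as an engineer would, in place of code of your own. Each camera call takes 0.05 s, during which the arm holds its last target. There are 200 camera calls.

## Working session

There is one attempt and no reset: what is moved stays moved. The work goes in short steps, Python scripts to look and compute and a shell command to move; the robot and the scene stay as the last step left them, time stands still between calls to the robot, and variables do not carry over. Pictures are saved under pics/ and viewed, at most 10 in all, crops included, and the job is handed in when it is done.

```bash
mkdir -p pics; ls; python3 - <<'E'
from plant import get_state,snapshot,camera_model,r
import cv2,numpy as np
s=get_state();print(s)
for n in("scene","side"):
    p,d=snapshot(n);cv2.imwrite(f"pics/{n}0.png",p[:,:,::-1]);np.savez(f"pics/{n}0.npz",p=p,d=d,K=camera_model(n)["intrinsics"],V=camera_model(n)["view"])
E
```

```text
pics
{'clock': 0.0, 'q': array([ 1.24581954,  0.69000491, -0.19451148,  1.56631566,  0.15734725,
        0.90248097, -0.21507454]), 'qd': array([ 0.00014626, -0.00011279, -0.00024894, -0.00128204, -0.00061059,
        0.00067193,  0.00151184]), 'joint_torque': array([ 2.73914375e-04, -5.27560437e+01, -1.26657531e+00, -1.53428257e+01,
       -5.25708916e-02,  6.58605990e-03,  1.61729026e-04]), 'tool_pos': array([ 0.21919187, -0.58466947,  0.24890445]), 'eef_rot': array([ 9.83940666e-01,  1.78493541e-01, -2.41702493e-04, -8.73492286e-04]), 'contact_force': array([ 0.18594213,  0.78994847, -0.63348013]), 'moment': array([ 0.01769425, -0.02947267, -0.01117042]), 'finger_force': 0.0, 'opening': 0.9954182545627674}
```

View pics/scene0.png

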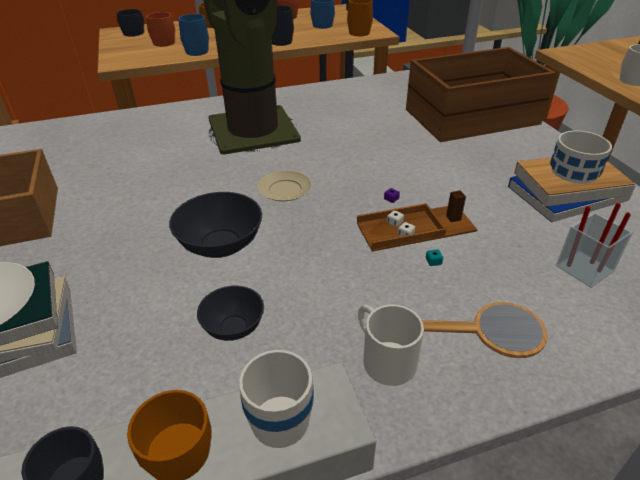

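View pics/side0.png

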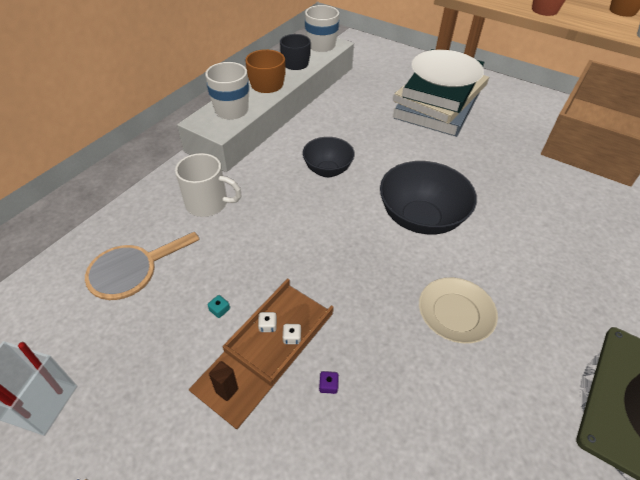

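The scene view shows the tray at about (415,225) with its post at (456,207), the beads at (396,217) and (406,229), and the large bowl at (217,225). In the side view the post is at (224,380), the beads at (267,322) and (291,334), and the large bowl at (427,198). The tray's open end faces the bowl's side.

```bash
cat > h.py <<'E'
import numpy as np,cv2
def load(n):
    z=np.load(f"pics/{n}.npz");return z['p'],z['d'],z['K'],z['V']
def cloud(d,K,V):
    v,u=np.mgrid[:d.shape[0],:d.shape[1]]
    c=np.stack([(u-K[0,2])/K[0,0]*d,(v-K[1,2])/K[1,1]*d,d],-1)
    return (c-V[:3,3])@V[:3,:3]
def ray(px,K,V):
    o=-V[:3,:3].T@V[:3,3];w=V[:3,:3].T@np.linalg.inv(K)@[px[0],px[1],1];return o,w/np.linalg.norm(w)
def tri(rays):
    A=sum(np.eye(3)-np.outer(w,w) for o,w in rays);b=sum((np.eye(3)-np.outer(w,w))@o for o,w in rays)
    x=np.linalg.solve(A,b);return x,[np.linalg.norm(np.cross(x-o,w)) for o,w in rays]
E
python3 - <<'E'
from h import *
import h
np.set_printoptions(precision=4,suppress=True)
S={}
boxes={"scene0":dict(tray=(345,180,485,255),bowl=(160,185,270,262)),"side0":dict(tray=(185,275,340,430),bowl=(372,158,482,238))}
for n in boxes:
    p,d,K,V=load(n);W=cloud(d,K,V);hsv=cv2.cvtColor(p,cv2.COLOR_RGB2HSV)
    print(n,"cam",-V[:3,:3].T@V[:3,3])
    ok=d>0
    def box(k):
        m=np.zeros(d.shape,bool);a=boxes[n][k];m[a[1]:a[3],a[0]:a[2]]=1;return m&ok
    t=box("tray");H,Sa,Va=[hsv[...,i].astype(int) for i in range(3)]
    wood=t&(H<18)&(Sa>90)
    post=wood&(W[...,2]>.035)
    top=wood&(W[...,2]>.058)
    print("wood",wood.sum(),"post",post.sum(),W[post].mean(0),"top",top.sum(),W[top].mean(0) if top.any() else'',W[post][:,2].max())
    fl=wood&(W[...,2]<.035)
    rr=cv2.minAreaRect((W[fl][:,:2]*1000).astype(np.float32));print("rect",rr,cv2.boxPoints(rr).round(0).tolist())
    white=t&(Sa<60)&(Va>150)
    white=t&(Sa<50)&(W[...,2]>.014)&(Va>140)
    nl,lab,st,c=cv2.connectedComponentsWithStats(white.astype(np.uint8))
    for i in range(1,nl):
        if st[i,4]>25: print("bead",st[i],c[i],np.median(W[lab==i],0),W[lab==i][:,2].max())
    b=box("bowl")&(Va<110)&(W[...,2]>.055)&(W[...,2]<.08)
    q=W[b];print("bowl rim",b.sum(),q[:,2].max(),cv2.minEnclosingCircle((q[:,:2]*1000).astype(np.float32)))
    # ellipse of outline of the dark bowl
E
```

```text
scene0 cam [ 1.2121 -0.2026  0.6245]
wood 3508 post 254 [0.5251 0.2923 0.0548] top 116 [0.5233 0.2937 0.0645] 0.0681750049565646
rect ((542.1102905273438, 214.0674285888672), (220.83372497558594, 145.78269958496094), 86.05219268798828) [[462.0, 109.0], [607.0, 99.0], [622.0, 319.0], [477.0, 329.0]]
bead [388 211  16   9  74] [395.8378 215.027 ] [0.4961 0.1802 0.0261] 0.028834300065239758
bead [399 223  16   9  80] [406.8    226.9625] [0.5374 0.1834 0.0265] 0.029266338070168974
bowl rim 1206 0.06824676956769439 ((442.6306457519531, -160.75674438476562), 86.02010345458984)
side0 cam [0.2781 0.4537 0.6225]
wood 8248 post 556 [0.5137 0.2999 0.0585] top 368 [0.5157 0.2986 0.0646] 0.06832074262240964
rect ((513.4345092773438, 218.11351013183594), (219.28741455078125, 90.93241882324219), 87.35181427001953) [[463.0, 111.0], [554.0, 106.0], [564.0, 326.0], [473.0, 330.0]]
bead [259 312  17  19 267] [267.1199 320.4532] [0.5302 0.1883 0.0249] 0.028395287711534795
bead [283 324  18  19 279] [291.6452 332.448 ] [0.4888 0.1848 0.0251] 0.028620443324615125
bowl rim 1257 0.0679763313175522 ((438.2183837890625, -158.04913330078125), 85.15518188476562)
```

```bash
python3 -m inch '1 0 0 0 0 0 0.1; 1 0 0 0 0 0 0.1; 1 0 0 0 0 0 0.1; 1 0 0 0 0 0 0.105; 1 0.04 0 0 0 0 0; 1 0.04 0 0 0 0 0; 1 0.04 0 0 0 0 0; 1 0.04 0 0 0 0 0; 1 0.04 0 0 0 0 0; 1 0.04 0 0 0 0 0; 1 0 -0.04 0 0 0 0; 1 0 -0.04 0 0 0 0; 1 0 -0.04 0 0 0 0; 1 0 -0.04 0 0 0 0; 1 0 -0.04 0 0 0 0; 1 0 -0.04 0 0 0 0; 1 0 -0.04 0 0 0 0; 1 0 -0.04 0 0 0 0; 1 0 -0.04 0 0 0 0; 1 0 -0.04 0 0 0 0'
```

```text
clock: 1.77
tool_pos: [0.4772, -0.1948, 0.2496]
eef_rot: [1.0, -0.023, -0.0, -0.0]
contact_force: [1.3, -0.7, -0.2]
opening: 1.003
finger_force: 0.0
```

```bash
python3 -m inch '1 0 -0.04 0 0 0 0; 1 0 -0.04 0 0 0 0; 1 0 -0.04 0 0 0 0; 1 0 -0.04 0 0 0 0; 1 0 -0.04 0 0 0 0; 1 0 -0.04 0 0 0 0; 1 0 -0.04 0 0 0 0; 1 0 -0.04 0 0 0 0; 1 0 -0.04 0 0 0 0; 1 0 -0.04 0 0 0 0; 1 0 -0.02 0 0 0 0; 1 0 0 0 0 0 0; 1 0 0 0 0 0 0'
python3 - <<'E'
from plant import get_state,snapshot,camera_model
from h import *
np.set_printoptions(precision=4,suppress=True)
s=get_state();m=camera_model("wrist");p,d=snapshot("wrist")
print(s['tool_pos'],s['eef_rot'],s['q'])
cv2.imwrite("pics/w1.png",p[:,:,::-1]);np.savez("pics/w1.npz",p=p,d=d,K=m["intrinsics"],V=m["view"])
E
```

```text
clock: 2.85
tool_pos: [0.4965, 0.224, 0.2492]
eef_rot: [1.0, -0.022, -0.0, 0.0]
contact_force: [-0.1, -0.9, 0.6]
opening: 1.003
finger_force: 0.0
[0.4965 0.224  0.2492] [ 0.9998 -0.0216 -0.0004  0.0002] [-0.5298  0.5819  0.0347  1.8168 -0.0283  0.7443 -2.0939]
```

View pics/w1.png

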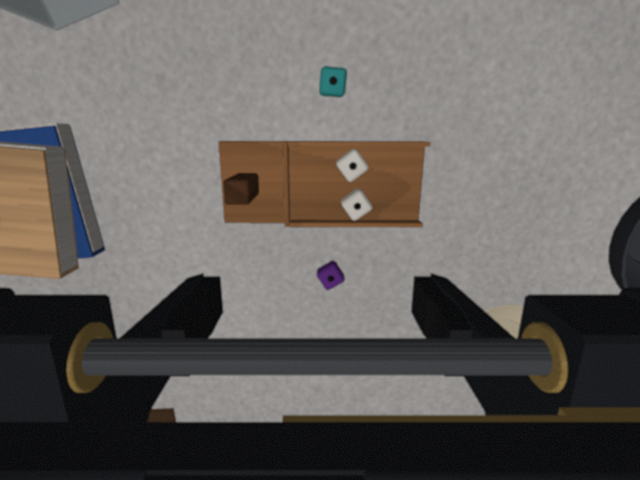

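The wrist view shows the tray lined up with the fingers: post at (240,188), cross wall at x=288, beads at (352,165) and (357,205). I'll now measure these against the other two views.

```bash
python3 - <<'E'
from h import *
np.set_printoptions(precision=4,suppress=True)
p,d,K,V=load("w1");W=cloud(d,K,V);hsv=cv2.cvtColor(p,cv2.COLOR_RGB2HSV).astype(int)
print("cam",-V[:3,:3].T@V[:3,3],"table",np.median(W[60:130,150:210,2]))
m=np.zeros(d.shape,bool);m[130:240,205:440]=1;m&=(d>0)
top=m&(W[...,2]>.058);v,u=np.nonzero(top);print("top",top.sum(),W[top].mean(0),W[top].min(0),W[top].max(0),u.mean(),v.mean())
wood=m&(hsv[...,0]<18)&(hsv[...,1]>90)&(W[...,2]<.035)
rr=cv2.minAreaRect((W[wood][:,:2]*1000).astype(np.float32));print(rr,cv2.boxPoints(rr).tolist())
cw=m&(W[...,2]>.015)&(W[...,2]<.035)&(hsv[...,1]>90);print("wall z pct",np.percentile(W[cw][:,2],[50,90,99]))
# two-view post top: centroid of top-height pixels in scene, side, wrist
rays=[]
for n,b in(("scene0",(440,185,470,230)),("side0",(200,355,245,405)),("w1",(215,165,265,210))):
    p,d,K,V=load(n);W=cloud(d,K,V);mm=np.zeros(d.shape,bool);mm[b[1]:b[3],b[0]:b[2]]=1
    mm&=(W[...,2]>.0635)&(d>0);v,u=np.nonzero(mm);rays.append(ray((u.mean(),v.mean()),K,V));print(n,u.mean(),v.mean(),W[mm].mean(0))
print("tri",tri(rays))
rb=lambda n,px:ray(px,*load(n)[2:])
print("bead1 hole",tri([rb("side0",(266.5,319)),rb("w1",(353,166))]),"bead2",tri([rb("side0",(291.5,334)),rb("w1",(357.5,206))]))
E
```

```text
cam [0.5679 0.2197 0.3838] table -0.0002868700658693852
top 678 [0.5187 0.2959 0.0652] [0.5063 0.2843 0.058 ] [0.5304 0.3088 0.0678] 236.48082595870207 191.41592920353983
((514.2426147460938, 216.83050537109375), (217.82542419433594, 88.47158813476562), 87.4963607788086) [[465.2914123535156, 109.9541015625], [553.6785278320312, 106.08941650390625], [563.19384765625, 323.7069091796875], [474.80670166015625, 327.57159423828125]]
wall z pct [0.0217 0.0228 0.0314]
scene0 457.82978723404256 194.39361702127658 [0.521  0.2956 0.066 ]
side0 221.06291390728478 371.65562913907286 [0.5167 0.2979 0.0654]
w1 235.81699346405227 192.0653594771242 [0.5182 0.2965 0.0656]
tri (array([0.5178, 0.2974, 0.0634]), [np.float64(0.0004924267550588763), np.float64(0.0002775442050732531), np.float64(0.0003538148607281856)])
bead1 hole (array([0.5337, 0.1844, 0.0224]), [np.float64(0.0010022657280722312), np.float64(0.0010022657280723563)]) bead2 (array([0.4905, 0.1802, 0.0153]), [np.float64(0.0018543687549128257), np.float64(0.0018543687549128754)])
```

```bash
python3 -m inch '0.6 0.009 -0.037 0 0 0 0; 0.6 0.0093 -0.0367 0 0 0 0; 0.6 0 0 0.04 0 0 0; 0.6 0 0 0.04 0 0 0; 0.6 0 0 0.03 0 0 0; 0.6 0 0 0.01 0 0 0; 0.6 0 0 0 0 0 0; 0.6 0 0 0 0 0 0'
python3 - <<'E'
from plant import get_state,snapshot,camera_model
from h import *
np.set_printoptions(precision=4,suppress=True)
s=get_state();m=camera_model("wrist");p,d=snapshot("wrist")
print(s['tool_pos'],s['eef_rot'],s['q'])
cv2.imwrite("pics/w2.png",p[:,:,::-1])
E
```

```text
clock: 3.57
tool_pos: [0.5197, 0.2943, 0.1305]
eef_rot: [1.0, -0.024, 0.0, 0.0]
contact_force: [0.5, 0.1, -0.1]
opening: 0.798
finger_force: 0.0
[0.5197 0.2943 0.1305] [ 0.9997 -0.0242  0.0004  0.0002] [-0.6105  0.8115  0.0309  1.7585 -0.0399  0.5719 -2.1748]
```

View pics/w2.png

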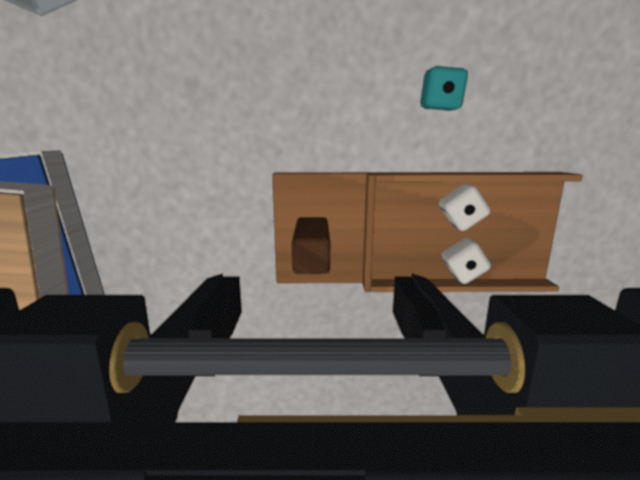

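The post at (311,245) lies between the fingers, which clear the cross wall at x=370. I'll correct by 2 mm, descend and grip.

```bash
python3 -m inch '0.6 -0.0016 -0.0025 0.03 0 0 0; 0.6 0 0 0.03 0 0 0; 0.6 0 0 0.02 0 0 0; 0.6 0 0 0.0105 0 0 0; 0.6 0 0 0 0 0 0; 0.6 0 0 0 0 0 0' 50; python3 -m inch '-1 0 0 0 0 0 0; -1 0 0 0 0 0 0; -1 0 0 0 0 0 0; -1 0 0 0 0 0 0; -1 0 0 0 0 0 0; -1 0 0 0 0 0 0; -1 0 0 0 0 0 0; -1 0 0 0 0 0 0' 50
```

```text
clock: 4.12
tool_pos: [0.5185, 0.2985, 0.0407]
eef_rot: [1.0, -0.023, 0.001, -0.001]
contact_force: [-0.1, -0.1, 0.3]
opening: 0.797
finger_force: 0.0
clock: 4.78
tool_pos: [0.5173, 0.2981, 0.0392]
eef_rot: [1.0, -0.023, 0.0, 0.0]
contact_force: [-0.2, 0.6, 1.6]
opening: 0.266
finger_force: 50.0
```

```bash
python3 -m inch '-1 0 0 -0.003 0 0 0; -1 0 0 -0.006 0 0 0; -1 0 0 -0.01 0 0 0; -1 0 0 -0.014 0 0 0; -1 0 0 -0.016 0 0 0; -1 0 0 -0.016 0 0 0; -1 0 0 -0.014 0 0 0; -1 0 0 -0.01 0 0 0; -1 0 0 -0.006 0 0 0; -1 0 0 -0.003 0 0 0; -1 0 0 0 0 0 0; -1 0 0 0 0 0 0' 55
python3 - <<'E'
from plant import get_state,snapshot,camera_model
from h import *
np.set_printoptions(precision=4,suppress=True)
s=get_state();m=camera_model("wrist");p,d=snapshot("wrist")
print(s['tool_pos'],s['eef_rot'],s['q'])
cv2.imwrite("pics/w3.png",p[:,:,::-1]);np.savez("pics/w3.npz",p=p,d=d,K=m["intrinsics"],V=m["view"])
W=cloud(d,m["intrinsics"],m["view"])
hsv=cv2.cvtColor(p,cv2.COLOR_RGB2HSV).astype(int)
mk=(d>0)&(hsv[...,0]<18)&(hsv[...,1]>90)&(W[...,2]>.05)&(W[...,2]<.14)&(W[...,1]<.245)&(W[...,1]>.08)&(abs(W[...,0]-.514)<.035)
q=W[mk];c=np.linalg.lstsq(np.c_[q,np.ones(len(q))][:,[0,1,3]],q[:,2],rcond=None)[0];print(len(q),"floor slope x,y deg",np.degrees(np.arctan(c[:2])),q[:,2].min(),q[:,2].max())
E
```

```text
clock: 5.78
tool_pos: [0.5169, 0.298, 0.1368]
eef_rot: [1.0, -0.023, -0.0, 0.0]
contact_force: [-0.0, 0.0, -2.0]
opening: 0.269
finger_force: 55.0
[0.5169 0.298  0.1368] [ 0.9997 -0.0231 -0.0004  0.0002] [-0.6181  0.8017  0.0315  1.7556 -0.041   0.5857 -2.179 ]
16315 floor slope x,y deg [-0.113   0.0537] 0.10054573270105872 0.1089395834952892
```

View pics/w3.png

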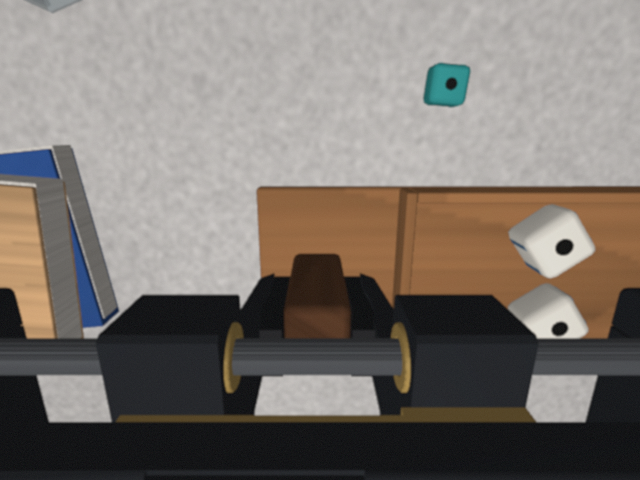

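The tray hangs level from the post and both beads lie on it, at (553,241) and (545,320). I'll carry it gently so the open end stops over the near half of the bowl.

```bash
python3 -m inch '-1 -0.001 0.004 0 0 0 0; -1 -0.002 0.008 0 0 0 0; -1 -0.003 0.012 0 0 0 0; -1 -0.004 0.016 0 0 0 0; -1 -0.0046 0.02 0 0 0 0; -1 -0.0046 0.02 0 0 0 0; -1 -0.0046 0.02 0 0 0 0; -1 -0.0046 0.02 0 0 0 0; -1 -0.0046 0.02 0 0 0 0; -1 -0.0046 0.02 0 0 0 0; -1 -0.0046 0.02 0 0 0 0; -1 -0.0046 0.02 0 0 0 0; -1 -0.004 0.016 0 0 0 0; -1 -0.003 0.012 0 0 0 0; -1 -0.002 0.008 0 0 0 0; -1 -0.001 0.004 0 0 0 0; -1 0 0 0 0 0 0; -1 0 0 0 0 0 0'
python3 - <<'E'
from plant import get_state,snapshot,camera_model
from h import *
np.set_printoptions(precision=4,suppress=True)
s=get_state();print(s['tool_pos'],s['eef_rot'],s['q'])
p,d=snapshot("side");cv2.imwrite("pics/side1.png",p[:,:,::-1])
E
```

```text
clock: 7.33
tool_pos: [0.4499, 0.0618, 0.1372]
eef_rot: [1.0, -0.023, 0.0, -0.0]
contact_force: [-0.1, 0.2, -1.7]
opening: 0.266
finger_force: 55.0
[0.4499 0.0618 0.1372] [ 0.9997 -0.0227  0.0004 -0.0003] [-0.2212  0.6833 -0.0263  2.1761  0.0579  0.2819 -1.9133]
```

View pics/side1.png

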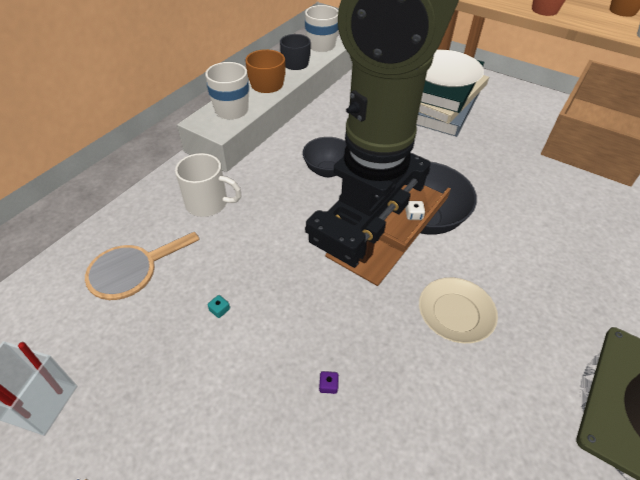

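The side view shows the level tray with its open end over the near part of the large bowl and a bead at (416,211). I'll tip about the open end, first only to about 11°, and check how well the arm follows.

```bash
python3 -m inch '-1 0 0.001 -0.005 0.025 0 0; -1 0 0.002 -0.0095 0.05 0 0; -1 0 0.002 -0.0095 0.05 0 0; -1 0 0.002 -0.0095 0.05 0 0; -1 0 0.001 -0.005 0.025 0 0; -1 0 0 0 0 0 0; -1 0 0 0 0 0 0'
cat > tip.py <<'E'
from plant import get_state
from h import *
from scipy.spatial.transform import Rotation as Ro
np.set_printoptions(precision=4,suppress=True)
s=get_state();R=Ro.from_quat(s['eef_rot']).as_matrix()
print("q",s['q'],"tcp",s['tool_pos'],"tip",s['tool_pos']+R@[0,.19,.04],"y_t",R[:,1],"tilt",np.degrees(np.arcsin(-R[2,1])),"roll",np.degrees(np.arcsin(R[2,0])))
E
python3 tip.py
```

```text
clock: 7.97
tool_pos: [0.4494, 0.0503, 0.1749]
eef_rot: [0.995, -0.023, 0.003, -0.1]
contact_force: [-0.8, 0.6, -3.3]
opening: 0.269
finger_force: 55.0
q [ 0.1353  0.6261 -0.3297  2.163  -0.0174  0.3421 -1.7328] tcp [0.4494 0.0503 0.1749] tip [ 0.4411 -0.1278  0.098 ] y_t [-0.0456 -0.979  -0.1987] tilt 11.460889995507175 roll 0.03761101088481771
```

```bash
python3 -m inch '-1 0 0.001 -0.005 0.025 0 0; -1 0 0.0015 -0.0068 0.035 0 0; -1 0 0.0015 -0.0068 0.035 0 0; -1 0 0.0015 -0.0068 0.035 0 0; -1 0 0.0015 -0.0068 0.035 0 0; -1 0 0.0015 -0.0068 0.035 0 0; -1 0 0.0015 -0.0068 0.035 0 0; -1 0 0.0015 -0.0068 0.035 0 0; -1 0 0 0 0 0 0'; python3 tip.py
```

```text
clock: 8.72
tool_pos: [0.4481, 0.0218, 0.2205]
eef_rot: [0.972, -0.024, 0.005, -0.233]
contact_force: [0.7, -0.7, -2.7]
opening: 0.266
finger_force: 55.0
q [ 0.5973  0.6617 -0.6875  2.1048 -0.148   0.4885 -1.4642] tcp [0.4481 0.0218 0.2205] tip [ 0.4407 -0.1293  0.0988] y_t [-0.0435 -0.8905 -0.4528] tilt 26.92450658574194 roll -0.04771306719155473
```

```bash
python3 -m inch '-1 0 0.0015 -0.0068 0.035 0 0; -1 0 0.0015 -0.0068 0.035 0 0; -1 0 0.0015 -0.0068 0.035 0 0; -1 0 0.0015 -0.0068 0.035 0 0; -1 0 0.0015 -0.0068 0.035 0 0; -1 0 0 0 0 0 0; -1 0 0 0 0 0 0; -1 0 0 0 0 0 0; -1 0 0 0 0 0 0; -1 0 0 0 0 0 0; -1 0 0 0 0 0 0; -1 0 0 0 0 0 0; -1 0 0 0 0 0 0'; python3 tip.py; python3 - <<'E'
from plant import snapshot
import cv2,numpy as np
a,_=snapshot("scene");b,_=snapshot("side")
c=np.hstack([a[120:320,120:520],b[80:280,240:640]])
cv2.imwrite("pics/pour.png",c[:,:,::-1])
E
```

```text
clock: 9.8
tool_pos: [0.4466, -0.0008, 0.2464]
eef_rot: [0.948, -0.022, 0.007, -0.317]
contact_force: [0.9, -0.5, -2.0]
opening: 0.271
finger_force: 55.0
q [ 0.8205  0.7307 -0.8391  2.0488 -0.215   0.6139 -1.3222] tcp [ 0.4466 -0.0008  0.2464] tip [ 0.4407 -0.1285  0.1003] y_t [-0.0366 -0.7985 -0.6009] tilt 36.9355579137135 roll 0.00513901959188415
```

View pics/pour.png

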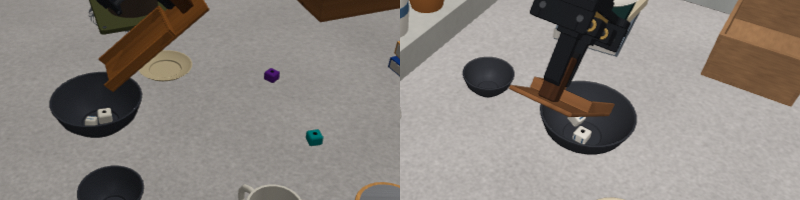

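Both beads lie in the large bowl, at (105,115) and (91,120) in the left crop, and the tray is empty. I'll tip it back level about the same edge.

```bash
python3 -m inch '-1 0 -0.001 0.005 -0.025 0 0; -1 0 -0.002 0.0095 -0.05 0 0; -1 0 -0.002 0.0095 -0.05 0 0; -1 0 -0.002 0.0095 -0.05 0 0; -1 0 -0.002 0.0095 -0.05 0 0; -1 0 -0.002 0.0095 -0.05 0 0; -1 0 -0.002 0.0095 -0.05 0 0; -1 0 -0.002 0.0095 -0.05 0 0; -1 0 -0.002 0.0095 -0.05 0 0; -1 0 -0.002 0.0095 -0.05 0 0; -1 0 -0.002 0.0095 -0.05 0 0; -1 0 -0.002 0.0095 -0.05 0 0; -1 0 -0.002 0.0095 -0.05 0 0; -1 0 -0.001 0.0038 -0.0197 0 0; -1 0 0 0 0 0 0; -1 0 0 0 0 0 0'; python3 tip.py
```

```text
clock: 11.23
tool_pos: [0.4495, 0.0648, 0.1414]
eef_rot: [1.0, -0.022, -0.0, -0.0]
contact_force: [1.1, -1.1, -2.0]
opening: 0.263
finger_force: 55.0
q [-0.2214  0.6747 -0.0361  2.172   0.0741  0.2963 -1.9359] tcp [0.4495 0.0648 0.1414] tip [ 0.441  -0.125   0.1013] y_t [-0.0447 -0.999  -0.0008] tilt 0.04588244917620857 roll -0.029092612658150566
```

```bash
python3 -m inch '-1 0.0024 -0.01 0 0 0 0; -1 0.0048 -0.02 0 0 0 0; -1 0.0072 -0.03 0 0 0 0; -1 0.0072 -0.03 0 0 0 0; -1 0.0072 -0.03 0 0 0 0; -1 0.0072 -0.03 0 0 0 0; -1 0.0072 -0.03 0 0 0 0; -1 0.0072 -0.03 0 0 0 0; -1 0.0043 -0.018 0 0 0 0; -1 0.002 -0.008 0 0 0 0; -1 0 0 0.02 0 0 0; -1 0 0 0.03 0 0 0; -1 0 0 0.025 0 0 0; -1 0 0 0.014 0 0 0; -1 0 0 0.006 0 0 0; -1 0 0 0 0 0 0; -1 0 0 0 0 0 0'; python3 tip.py
```

```text
clock: 12.65
tool_pos: [0.5177, 0.2966, 0.0472]
eef_rot: [1.0, -0.024, 0.0, -0.0]
contact_force: [1.0, 0.8, -1.6]
opening: 0.265
finger_force: 55.0
q [-0.6041  0.9432  0.0119  1.785  -0.0244  0.4129 -2.1931] tcp [0.5177 0.2966 0.0472] tip [0.5087 0.1068 0.0071] y_t [-0.0476 -0.9989 -0.0005] tilt 0.028693731469319257 roll 0.02219753304879524
```

```bash
python3 -m inch '-1 0 0 0.003 0 0 0; -1 0 0 0.002 0 0 0; -1 0 0 0.001 0 0 0; -1 0 0 0.001 0 0 0; -1 0 0 0.0005 0 0 0; -1 0 0 0 0 0 0; -1 0 0 0 0 0 0'; python3 tip.py
```

```text
clock: 13.23
tool_pos: [0.5172, 0.2973, 0.0393]
eef_rot: [1.0, -0.023, 0.0, -0.0]
contact_force: [0.2, 0.3, -0.7]
opening: 0.262
finger_force: 55.0
q [-0.6053  0.9564  0.0114  1.7854 -0.0242  0.3994 -2.1933] tcp [0.5172 0.2973 0.0393] tip [ 0.5085  0.1075 -0.0008] y_t [-0.0461 -0.9989 -0.0004] tilt 0.02186859388194176 roll 0.01575493856446162
```

```bash
python3 -m inch '-1 0 0 0.0005 0 0 0; -1 0 0 0 0 0 0; 0 0 0 0 0 0 0; 0 0 0 0 0 0 0; 0.3 0 0 0 0 0 0; 0.3 0 0 0 0 0 0; 0.3 0 0 0 0 0 0; 0.3 0 0 0 0 0 0'; python3 -m inch '0.3 0 0 -0.01 0 0 0; 0.3 0 0 -0.02 0 0 0; 0.3 0 0 -0.03 0 0 0; 0.3 0 0 -0.04 0 0 0; 0.3 0 0 -0.04 0 0 0; 0.3 0 0 -0.02 0 0 0; 0.3 0 0 0 0 0 0; 0.3 0 0 0 0 0 0; 0.3 0 0 0 0 0 0'; python3 - <<'E'
from plant import snapshot
import cv2,numpy as np
a,_=snapshot("scene");b,_=snapshot("side")
c=np.hstack([a[120:360,120:520],b[120:480,180:580][:240]])
cv2.imwrite("pics/end.png",np.hstack([a[140:440,130:530],b[140:440,180:580]])[:,:,::-1])
E
```

```text
clock: 13.9
tool_pos: [0.5172, 0.2971, 0.0385]
eef_rot: [1.0, -0.023, -0.0, -0.0]
contact_force: [-0.2, -0.7, 0.2]
opening: 0.65
finger_force: 0.0
clock: 14.65
tool_pos: [0.5164, 0.2968, 0.198]
eef_rot: [1.0, -0.023, -0.001, 0.0]
contact_force: [0.0, 0.7, -0.2]
opening: 0.659
finger_force: 0.0
```

View pics/end.png

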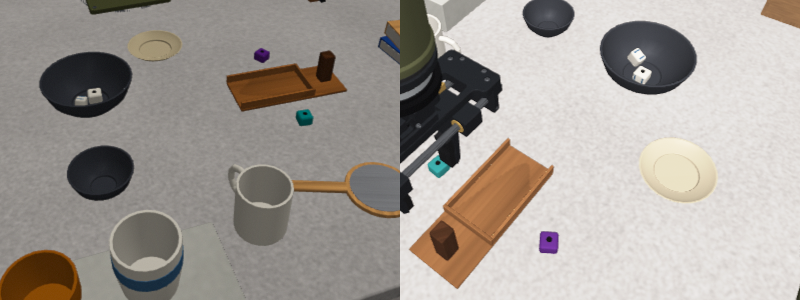

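The empty tray lies flat at its old place, with its post at (325,66) in the left crop. Both beads are in the large bowl at (95,95) and (80,100), the bowl is unmoved, and the gripper is clear.

```bash
python3 -c "
from plant import r
print(r.finish_job())"
```

```text
the job is handed in; nothing more can be done
None
```

The job is handed in: both beads are in the large dark bowl, which stayed where it stood, and the empty tray is flat on the table, released, after about 15 s of the 51 s allowed.

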